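# Nudge the flask carrier onto the shaker's locating pins

## Robot

A 7-joint arm with a two-finger parallel gripper is mounted at the origin on the work surface. World frame = base frame: x ahead of the robot, y to its left, z up, the work surface at z = 0. Lengths are in m, angles in rad, forces in N, time in s.
With the tool pointing down it reaches from about 0.35 to 0.775 m from the base axis. Payload 3.1 kg.
Tool frame: the origin (TCP) lies midway between the tips of the shut fingers; the grasp point (between the pads) lies 19 mm behind it; z points along the fingers, y is the line along which they close (so a half turn about z gives the same grasp; the last joint's range is limited). The gripper opens to 85 mm and grips with 20 to 120 N. Pads are 22 mm wide; open, the fingers measure 114 mm over their backs; the gripper's body (76 mm by 85 mm) begins 54 mm behind the grasp point. The pads swing forward as they close: fully open they stand 13 mm farther back than shut.
Start: joints at [1.266, 0.311, 0.014, 1.512, -0.004, 1.319, -0.027], TCP at [0.143, -0.531, 0.231] pointing down, gripper open.
Joint ranges: [-2.7, 2.7], [-0.3, 1.91], [-1.27, 1.3], [0.12, 2.57], [-1.44, 4.58], [0.2, 2.03], [-3.05, 3.05]. Speed limits (rad/s): [2.79, 2.79, 3.14, 3.14, 3.14, 3.14, 3.14].

## Interface

Orientations are given as a rotation vector (axis times angle).
In Python, from cell import ctrl, optics, sign_off gives the robot as it stands. The module is installed in compiled form; this text tells all that it offers.
- The arm moves only by the tool arm_command, never from a script. Its argument "deltas" is a list of rows, each an object of numbers: "dx", "dy", "dz": the shift along the tool's x, y, z in mm; "rx", "ry", "rz": the turn, a rotation vector about the tool's x, y, z in degrees. A call has 1 to 12 rows; each row is the pose to reach, as a shift and turn from the pose commanded when the call began, along the tool's axes at that moment; what a row does not reach only later rows make up. A row lasts 1/12 s, in which the tool goes at most 41.7 mm and 7.16 degrees, less where a joint would pass 70% of its speed; a pose out of reach is approached as far as the arm can. A call with a gripper value outside its range is refused whole. "grip" is the opening, from -1 (shut) to 1 (fully open), so that 0 is half open, set as the call begins (left out, the last holds). The fingers move at their own pace and stop on an object; the grip force is fixed at half the most. Time passes only in rows, so rows that repeat a pose let the fingers close. It gives the time, the measured TCP pose, the force, the opening and the grip force at its end, in the units of the state.
- ctrl.get_obs(): the state, without advancing time (a new reading comes with each control period).
- optics.get_image(name): name is "side" or "top" or "wrist"; returns a dict with "img" (480x640x3 uint8, red, green, blue), "z_map" (480x640 float32, m along the optical axis (not along the pixel's ray), 0 where there is no reading), "fov_y" (degrees; the focal length in pixels is half the picture's height over the tangent of half this angle, whatever the lens; pixels are square), "cx", "cy" (the principal point, pixels), "rvec" (rotation vector, rad) and "tvec" (3), from world to camera coordinates, as OpenCV has them; the wrist camera has in their place "T_tool_cam" (4x4, takes a point from camera to tool coordinates, whose origin is the TCP and whose axes are the flange's). Camera axes: x right, y down, z forward; pixel columns grow to the right and rows downward; lengths in m; the calibration is good to about 2 mm. A picture is of the moment at which its call begins: read the wrist's pose just before it.
- sign_off(): hands the job in; it is judged then, once.
The state is a dict: "time_s": time; "joint_pos": joint angles; "dq": joint speeds; "effort": joint torques, N m; "tool_pos": TCP position; "orientation": TCP orientation; "force": force on the tool from outside, world axes, zero at the start; "wrist_torque": the same for the moment, N m; "finger_gap": finger opening in m; "gripper_force": force on a finger pad.
Only numpy, scipy, OpenCV 4.12 (cv2) and the standard library are available. Lean on these libraries where they do the work, as an engineer would, in place of code of your own. Each camera call takes 0.05 s, during which the arm holds its last target. There are 200 camera calls.

## Task

The flask carrier plate was put down askew on the shaker: its back part is riding on the two locating pins. Push it with the outside of the fingers, back against the fence and sideways along it, until both its holes drop over the pins and it lies flat on the deck, then leave it. Do not lift, tip up or carry the plate, and leave the glassware and everything else standing where it is.

Things in the scene. Friction and masses are not known exactly. Their poses are not given: they have to be found in the camera images.
- shaker: orbital shaker fixed on the bench, 280 x 400 mm, white housing, flat black deck 85 mm above the bench, 140 mm to front and back of its middle. Origin: centre of its underside; x from its front panel to its back, y to its left. A grey fence (10 mm thick, 25 mm high above the deck) runs along the whole back of the deck, its inner face at x = +115 mm. Two pins stand on the deck, hidden under the plate at first
- deck (a point): centre of the deck's upper surface, axes as the shaker's. The pins stand midway across the deck (60 mm to each side of this point), 40.5 mm in front of the fence's inner face; a thin white line across the fence's top marks the place of each
- pin_right (a point): tip of the right (-y) pin: steel, fixed, 8 mm in diameter, taper-nosed, 9 mm high above the deck (4 mm straight, then a 5 mm taper to a 3 mm flat tip)
- pin_left (a point): tip of the left (+y) pin, the same, 120 mm from the other
- carrier: loose white plastic plate, 130 (x) by 200 (y) by 10 mm, 0.28 to 0.52 kg, square edges; three empty steel flask clamps (50 mm across, 22 mm high) in a row on top, 24 mm in front of its middle. Origin: centre of its underside; x to its back edge. At first its front lower edge is on the deck and it rides on both pin tops, tilted 0.08 rad, up to 26 mm short of the fence, 40 mm to either side, yaw 0.09 off
- plate_front (a point): middle of the plate's front edge, half way up its 10 mm thickness. The plate slides under a push of 3 to 8 N on its edges, up to 20 N where a pin tip is caught half in a hole; flush against the fence its holes are in line with the pins to within 1 mm, and it drops by itself when slid sideways to the right place. Seated, it lies flat, midway across the deck
- hole_right (a point): centre of the right (-y) through hole at the plate's underside: 11 mm in diameter, 25 mm behind and 60 mm to the right of the plate's middle; in the end it lies over pin_right
- hole_left (a point): the left (+y) hole, the same, 60 mm to the left of the middle; in the end it lies over pin_left
- beaker: small glass beaker, 42 mm across, 55 mm tall, standing on the shaker's deck near its front right corner; origin at the centre of its underside. Leave it alone.
- jar: small amber jar, 38 mm across, 50 mm tall, standing on the deck near its front left corner; origin at the centre of its underside. Leave it alone.
- wash_bottle: white wash bottle with a blue cap, 72 mm across, 190 mm tall, on the bench to the left; origin under its centre. Leave it alone.
- flask: conical glass flask, 84 mm across, 130 mm tall, on the bench to the left; origin under its centre. Leave it alone.
- reagent: amber reagent bottle, 68 mm across, 150 mm tall, on the bench to the right; origin under its centre. Leave it alone.
- screwdriver: screwdriver lying on the bench to the right; origin at its middle, underneath. Leave it alone.
- cork_ring: cork flask ring, 100 mm across, 28 mm high, on the bench to the left; origin under its centre. Leave it alone.
There are look-alikes about, which are no part of the job. Several things have the shape of the carrier; the one meant has the colours described above.

How it is judged:
By the outcome, as a careful person would: the job done as asked, in the order asked, and still so for the second after the job is handed in, with the robot touching nothing.
It also fails if it takes over 64 s, if anything falls off the work surface, if the arm or the gripper's body presses on something with over 40 N, if the wrist force passes 120 N, or if a joint passes its speed limit or range.

## Working session

There is one attempt and no reset: what is moved stays moved. The work goes in short steps, Python scripts to look and compute and a tool call to move; the robot and the scene stay as the last step left them, time stands still between calls to the robot, and variables do not carry over. Pictures are saved under pics/ and viewed, at most 10 in all, crops included, and the job is handed in when it is done.

Besides the shell and the picture viewer there is one more tool, called after "Call:" as a command line: name --argument value ..., lists and objects as JSON in quotes. arm_command: Moves the arm, as the interface text tells. Its arguments: {"type":"object","properties":{"deltas":{"type":"array","items":{"type":"object","properties":{"dx":{"type":"number"},"dy":{"type":"number"},"dz":{"type":"number"},"rx":{"type":"number"},"ry":{"type":"number"},"rz":{"type":"number"}}}},"grip":{"type":"number"}},"required":["deltas"]}

```bash
mkdir -p pics; cat > h.py <<'E'
import numpy as np, cv2
from scipy.spatial.transform import Rotation as R
from cell import ctrl, optics
def K(d):
    f=240/np.tan(np.radians(d['fov_y'])/2); return f,d['cx'],d['cy']
def pose(d,obs=None):
    "camera-to-world R,t"
    if 'rvec' in d and d.get('rvec') is not None:
        Rm=R.from_rotvec(np.ravel(d['rvec'])).as_matrix(); return Rm.T,-Rm.T@np.ravel(d['tvec'])
    T=np.array(d['T_tool_cam']); Rt=R.from_rotvec(obs['orientation']).as_matrix()
    return Rt@T[:3,:3], Rt@T[:3,3]+np.array(obs['tool_pos'])
def cloud(d,obs=None):
    f,cx,cy=K(d); v,u=np.mgrid[:480,:640]; z=d['z_map']
    Rc,t=pose(d,obs); P=np.stack([(u-cx)/f*z,(v-cy)/f*z,z],-1)
    W=P@Rc.T+t; W[z==0]=np.nan; return W
def ray(d,u,v,z,obs=None):
    f,cx,cy=K(d);Rc,t=pose(d,obs); r=Rc@np.array([(u-cx)/f,(v-cy)/f,1]); return t+r*(z-t[2])/r[2]
def save(d,n,crop=None,s=1):
    im=d['img'][:,:,::-1]
    if crop: a,b,c,e=crop; im=im[b:e,a:c]
    cv2.imwrite('pics/'+n,cv2.resize(im,None,fx=s,fy=s,interpolation=cv2.INTER_CUBIC))
E
python3 - <<'E'
from h import *
o=ctrl.get_obs();print(o)
for n in('side','top'):
    d=optics.get_image(n);save(d,n+'0.png');np.save(n+'0.npy',d,allow_pickle=True);print(n,pose(d)[1],pose(d)[0][:,2],d['fov_y'],(d['z_map']>0).mean())
E
```

```text
{'time_s': 0.0, 'joint_pos': array([ 1.26628202,  0.31173727,  0.01400835,  1.51308149, -0.00437801,
        1.31920469, -0.02719471]), 'dq': array([-0.0011602 ,  0.00076349,  0.00104567,  0.00015187, -0.00041424,
        0.00046745,  0.00211188]), 'effort': array([ 1.52919883e-04, -3.79916489e+01,  1.46122947e-01, -2.30596858e+01,
        1.23326390e-02,  1.35785443e-02, -5.12949789e-07]), 'tool_pos': array([ 0.14269163, -0.53039822,  0.2302049 ]), 'orientation': array([-3.11215256e+00, -4.11443260e-01,  6.86264212e-04]), 'force': array([ 1.02998638, -0.533774  , -0.54944765]), 'wrist_torque': array([ 0.0352597 , -0.01037215, -0.00272313]), 'gripper_force': 0.0, 'finger_gap': 0.08543222843985149}
side [-0.141579    1.04896952  0.77196205] [ 0.42983586 -0.76087615 -0.48611585] 42.67346088442073 0.99427734375
top [ 0.32822229 -0.04717047  1.47960112] [ 0.096993    0.02259606 -0.99502853] 47.5102702535968 0.9958723958333333
```

View pics/top0.png

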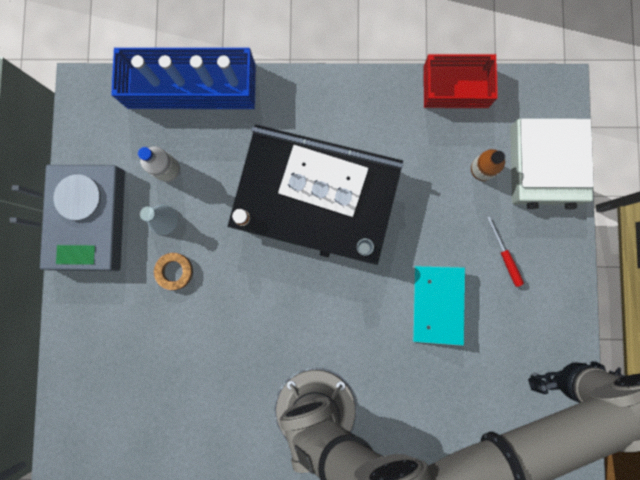

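View pics/side0.png

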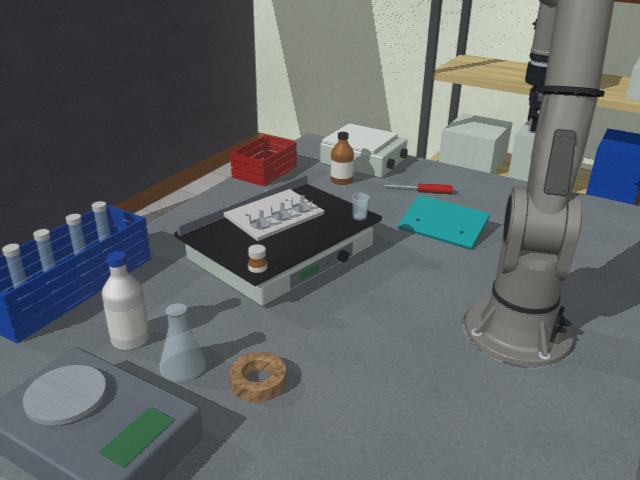

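The white plate with steel clamps is at top-view pixel (323,180). Two things could be taken for it: the teal plate at (440,305) and the white-topped box at (555,160). I choose the one at (323,180), which sits on the black deck in front of the fence.

```bash
python3 - <<'E'
from h import *
d=np.load('top0.npy',allow_pickle=True).item()
save(d,'crop0.png',(220,115,415,270),4)
W=cloud(d);im=d['img'].astype(int)
sub=np.zeros((480,640),bool);sub[115:270,220:415]=1
Z=W[...,2];dark=sub&(im.max(2)<50)&(abs(Z-.085)<.006)
print('deck z',np.median(Z[dark]))
c,_=cv2.findContours(cv2.morphologyEx((sub&(Z>.078)).astype(np.uint8),cv2.MORPH_OPEN,np.ones((5,5))),0,1)
c=max(c,key=cv2.contourArea);
pts=np.array([ray(d,u,v,.085)[:2] for u,v in c[:,0]],np.float32);r=cv2.minAreaRect(pts*1000);print('deck',r,cv2.boxPoints(r))
w=sub&(im.min(2)>170)&(Z>.088)
n,l,s,_=cv2.connectedComponentsWithStats(w.astype(np.uint8));k=1+s[1:,4].argmax();w=l==k
c,_=cv2.findContours(w.astype(np.uint8),0,1);c=max(c,key=cv2.contourArea)
pts=np.array([W[v,u,:2] for u,v in c[:,0]],np.float32);r=cv2.minAreaRect(pts*1000);print('plate',r,cv2.boxPoints(r))
for name,m in(('beaker',(350,385,230,260)),('jar',(228,255,205,228))):
    a,b,e,f=m;q=W[e:f,a:b].reshape(-1,3);q=q[q[:,2]>.115];print(name,len(q),np.median(q,0),q.min(0),q.max(0))
E
```

```text
deck z 0.08519918720088948
deck ((559.5570068359375, 3.6376800537109375), (402.6739196777344, 280.2754211425781), 76.22116088867188) [[ 375.49875 -158.52798]
 [ 647.7085  -225.28253]
 [ 743.61523  165.80334]
 [ 471.40552  232.55789]]
plate ((593.1676025390625, -15.408447265625), (202.5808868408203, 133.8443603515625), 72.59858703613281) [[ 499.01587   -92.04909 ]
 [ 626.7346   -132.07716 ]
 [ 687.31934    61.232193]
 [ 559.6006    101.26027 ]]
beaker 97 [ 0.42264893 -0.12733906  0.13789674] [ 0.39814497 -0.14258116  0.11734972] [ 0.43794678 -0.10314284  0.14639642]
jar 166 [0.49268889 0.18844881 0.13501399] [0.47564778 0.17165427 0.12164001] [0.50870714 0.20630353 0.1427823 ]
```

View pics/crop0.png

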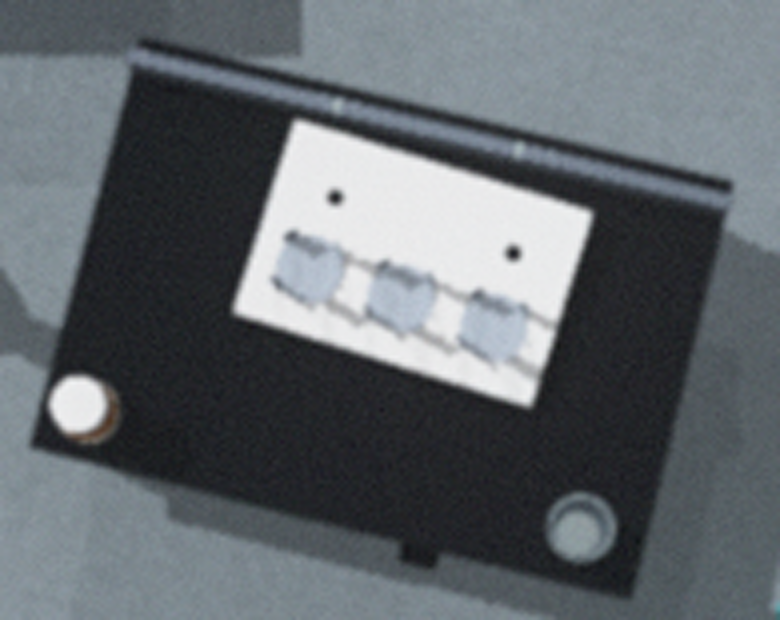

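The crop confirms the choice: a white plate with three clamps, holes at crop pixels (335,197) and (512,253), and fence marks at (338,105) and (519,150). In the deck frame it sits about 12 mm short of the fence, 10 mm to the right and 0.06 rad clockwise. I'll move in for a close look.

Call:
arm_command --deltas '[{"dx":30,"dy":-27,"dz":-10,"rz":3},{"dx":60,"dy":-55,"dz":-20,"rz":6},{"dx":88,"dy":-82,"dz":-30,"rz":9},{"dx":117,"dy":-109,"dz":-30,"rz":12},{"dx":146,"dy":-136,"dz":-30,"rz":15},{"dx":175,"dy":-164,"dz":-30,"rz":18},{"dx":204,"dy":-191,"dz":-30,"rz":21},{"dx":233,"dy":-218,"dz":-30,"rz":24},{"dx":262,"dy":-245,"dz":-30,"rz":27},{"dx":291,"dy":-272,"dz":-30,"rz":28.8},{"dx":320,"dy":-300,"dz":-30,"rz":28.8},{"dx":349,"dy":-327,"dz":-30,"rz":28.8}]'

```text
schema error: expected keys dx, dy, dz, rx, ry, rz
```

```bash
cat >> h.py <<'E'
def deltas(x,y,z,yaw):
    "mm/deg deltas in tool axes to world pose (tool x at yaw, z down)"
    o=ctrl.get_obs();Rt=R.from_rotvec(o['orientation'])
    tgt=R.from_matrix(np.array([[np.cos(yaw),np.sin(yaw),0],[np.sin(yaw),-np.cos(yaw),0],[0,0,-1]]))
    dp=Rt.inv().apply(np.array([x,y,z])-o['tool_pos'])*1000
    print('t',round(o['time_s'],2),'pos',np.round(o['tool_pos'],4),'d',np.round(dp,1),'rot',np.round(np.degrees((Rt.inv()*tgt).as_rotvec()),2),'F',np.round(o['force'],1))
E
python3 - <<'E'
from h import *
deltas(.48,.013,.26,-.24)
d=optics.get_image('wrist');print(np.round(d['T_tool_cam'],3),d['fov_y'])
E
```

```text
t 0.1 pos [ 0.1427 -0.5305  0.2303] d [ 466.9 -437.2  -28.8] rot [-0.12  0.04 28.81] F [ 0.5 -0.8  0.5]
[[ 0.001 -0.947 -0.32   0.081]
 [ 1.     0.     0.001 -0.   ]
 [-0.001 -0.32   0.947 -0.143]
 [ 0.     0.     0.     1.   ]] 67.65621214638743
```

Call:
arm_command --deltas '[{"dx":15,"dy":-11,"dz":-5,"rx":0,"ry":0,"rz":1},{"dx":45,"dy":-33,"dz":-15,"rx":0,"ry":0,"rz":3},{"dx":75,"dy":-56,"dz":-25,"rx":0,"ry":0,"rz":5},{"dx":105,"dy":-78,"dz":-30,"rx":0,"ry":0,"rz":8},{"dx":135,"dy":-100,"dz":-30,"rx":0,"ry":0,"rz":11},{"dx":165,"dy":-123,"dz":-30,"rx":0,"ry":0,"rz":14},{"dx":195,"dy":-145,"dz":-30,"rx":0,"ry":0,"rz":17},{"dx":225,"dy":-167,"dz":-30,"rx":0,"ry":0,"rz":20},{"dx":255,"dy":-190,"dz":-30,"rx":0,"ry":0,"rz":23},{"dx":285,"dy":-212,"dz":-30,"rx":0,"ry":0,"rz":26},{"dx":315,"dy":-234,"dz":-30,"rx":0,"ry":0,"rz":28.8},{"dx":345,"dy":-257,"dz":-30,"rx":0,"ry":0,"rz":28.8}]'

```text
time_s: 1.15
tool_pos: [0.4098, -0.1918, 0.2612]
orientation: [3.118, -0.379, -0.0]
force: [0.2, -0.9, 0.2]
finger_gap: 0.0854
gripper_force: 0.0
```

```bash
python3 -c "
from h import *
deltas(.557,-.006,.2,-.24)"
```

```text
t 1.15 pos [ 0.4098 -0.1918  0.2612] d [  98.4 -215.7   61.1] rot [ 0.02  0.   -0.11] F [ 0.2 -0.9  0.2]
```

Call:
arm_command --deltas '[{"dx":15,"dy":-32,"dz":0,"rx":0,"ry":0,"rz":0},{"dx":30,"dy":-65,"dz":0,"rx":0,"ry":0,"rz":0},{"dx":45,"dy":-97,"dz":0,"rx":0,"ry":0,"rz":0},{"dx":59,"dy":-130,"dz":8,"rx":0,"ry":0,"rz":0},{"dx":73,"dy":-160,"dz":25,"rx":0,"ry":0,"rz":0},{"dx":86,"dy":-188,"dz":42,"rx":0,"ry":0,"rz":0},{"dx":98,"dy":-216,"dz":60,"rx":0,"ry":0,"rz":0},{"dx":98,"dy":-216,"dz":60,"rx":0,"ry":0,"rz":0},{"dx":98,"dy":-216,"dz":60,"rx":0,"ry":0,"rz":0}]'

```text
time_s: 1.9
tool_pos: [0.5549, -0.0045, 0.1993]
orientation: [-3.119, 0.369, 0.007]
force: [-0.6, -0.5, 0.2]
finger_gap: 0.0854
gripper_force: 0.0
```

```bash
python3 -c "
from h import *
o=ctrl.get_obs();print(o['tool_pos'],o['time_s'])
d=optics.get_image('wrist');d['obs']=o;np.save('w1.npy',d,allow_pickle=True);save(d,'w1.png')"
```

```text
[ 0.55493757 -0.00446898  0.19926381] 1.9
```

View pics/w1.png

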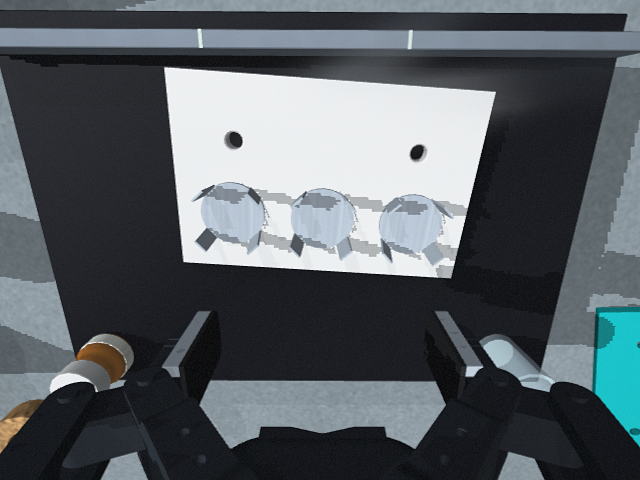

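The wrist view shows the fence marks at (200,38) and (410,39). The plate corners are at (165,68), (495,92), (452,278) and (183,263), and the holes at (233,140) and (418,153). The gap to the fence is visible.

```bash
cat >> h.py <<'E'
def locate(f,ml,mr,corners,holes,zh=.1022,zc=(.1055,.1055,.095,.095)):
    d=np.load(f,allow_pickle=True).item();o=d['obs']
    L=ray(d,*ml,.110,o);Rr=ray(d,*mr,.110,o)
    y=(L-Rr)[:2];print('mark dist',np.linalg.norm(y)*1000);y/=np.linalg.norm(y);x=np.array([y[1],-y[0]])
    C=(L+Rr)[:2]/2-.120*x;print('deck',C,'yaw',np.arctan2(x[1],x[0]))
    D=lambda p:np.array([(p[:2]-C)@x,(p[:2]-C)@y])*1000
    c=[D(ray(d,*q,z,o)) for q,z in zip(corners,zc)];print('corners',np.round(c,1))
    h=[D(ray(d,*q,zh,o)) for q in holes];print('holes',np.round(h,1),'len',np.linalg.norm(h[0]-h[1]),'yaw',np.arctan2(-(h[0]-h[1])[0],(h[0]-h[1])[1]))
    return C,x,y
E
python3 -c "
from h import *
locate('w1.npy',(200,38.5),(410,39),[(165,68),(495,92),(452,278),(183,263)],[(233,140),(418,153)])
d=np.load('w1.npy',allow_pickle=True).item();W=cloud(d,d['obs']);
for u,v in((200,38),(180,80),(480,100),(320,105),(200,255),(445,268),(320,270),(320,310)): print(u,v,np.round(W[v,u],4))
"
```

```text
mark dist 120.26691207413214
deck [0.56244606 0.00363118] yaw -0.23675926328181632
corners [[ 105.2   84.1]
 [  92.3 -115.3]
 [ -36.8 -108.1]
 [ -25.    93.3]]
holes [[ 63.6  47.5]
 [ 55.7 -72.4]] len 120.17640950914958 yaw -0.06596059010113975
200 38 [0.6935 0.0339 0.1098]
180 80 [0.6761 0.0542 0.106 ]
480 100 [ 0.6228 -0.1202  0.1069]
320 105 [ 0.6428 -0.0245  0.1055]
200 255 [0.5637 0.085  0.0968]
445 268 [ 0.5112 -0.0884  0.096 ]
320 270 [0.5307 0.0025 0.0946]
320 310 [0.4925 0.0118 0.0852]
```

```bash
python3 -c "
from h import *
deltas(.4876,.0134,.076,-.2368)
d=np.load('w1.npy',allow_pickle=True).item();o=d['obs'];W=cloud(d,o);Rt=R.from_rotvec(o['orientation'])
for s in (np.s_[305:350,165:222],np.s_[305:350,430:480]):
    q=W[s].reshape(-1,3);q=q[q[:,2]>.15];q=Rt.inv().apply(q-o['tool_pos'])*1000;print(np.round(q.min(0)),np.round(q.max(0)))
"
```

```text
t 1.95 pos [ 0.5553 -0.0067  0.2004] d [-70.2  -3.6 124.6] rot [ 0.05  0.12 -0.1 ] F [ 1.4 -0.9 -0.2]
[-10. -56. -43.] [ 11. -42. -13.]
[ -5.  43. -43.] [ 11.  57. -16.]
```

Call:
arm_command --deltas '[{"dx":-25,"dy":-1,"dz":0,"rx":0,"ry":0,"rz":0},{"dx":-50,"dy":-3,"dz":10,"rx":0,"ry":0,"rz":0},{"dx":-70,"dy":-4,"dz":30,"rx":0,"ry":0,"rz":0},{"dx":-70,"dy":-4,"dz":60,"rx":0,"ry":0,"rz":0},{"dx":-70,"dy":-4,"dz":90,"rx":0,"ry":0,"rz":0},{"dx":-70,"dy":-4,"dz":110,"rx":0,"ry":0,"rz":0},{"dx":-70,"dy":-4,"dz":119,"rx":0,"ry":0,"rz":0},{"dx":-70,"dy":-4,"dz":123,"rx":0,"ry":0,"rz":0},{"dx":-70,"dy":-4,"dz":123,"rx":0,"ry":0,"rz":0},{"dx":-70,"dy":-4,"dz":123,"rx":0,"ry":0,"rz":0}]'

```text
time_s: 2.78
tool_pos: [0.4901, 0.0133, 0.0797]
orientation: [-3.119, 0.377, -0.005]
force: [-0.1, 0.8, 0.3]
finger_gap: 0.0851
gripper_force: 0.0
```

```bash
python3 -c "
from h import *
print(ctrl.get_obs()['tool_pos'])
deltas(.5366,.0017,.0755,-.2368)
"
```

```text
[0.49005799 0.01327878 0.07971408]
t 2.78 pos [0.4901 0.0133 0.0797] d [47.9  0.1  4.4] rot [-0.02 -0.16 -0.23] F [-0.1  0.8  0.3]
```

Call:
arm_command --deltas '[{"dx":8,"dy":0,"dz":2,"rx":0,"ry":0,"rz":0},{"dx":16,"dy":0,"dz":3.5,"rx":0,"ry":0,"rz":0},{"dx":21,"dy":0,"dz":3.5,"rx":0,"ry":0,"rz":0},{"dx":23,"dy":0,"dz":3.5,"rx":0,"ry":0,"rz":0},{"dx":25,"dy":0,"dz":3.5,"rx":0,"ry":0,"rz":0},{"dx":27,"dy":0,"dz":3.5,"rx":0,"ry":0,"rz":0},{"dx":29,"dy":0,"dz":3.5,"rx":0,"ry":0,"rz":0},{"dx":31,"dy":0,"dz":3.5,"rx":0,"ry":0,"rz":0},{"dx":33,"dy":0,"dz":3.5,"rx":0,"ry":0,"rz":0},{"dx":35,"dy":0,"dz":3.5,"rx":0,"ry":0,"rz":0},{"dx":37,"dy":0,"dz":3.5,"rx":0,"ry":0,"rz":0},{"dx":38,"dy":0,"dz":3.5,"rx":0,"ry":0,"rz":0}]'

```text
time_s: 3.78
tool_pos: [0.5254, 0.0044, 0.0746]
orientation: [3.118, -0.376, -0.001]
force: [-2.2, -0.2, -0.2]
finger_gap: 0.0854
gripper_force: 1.0
```

```bash
python3 -c "
from h import *
deltas(.5366,.0017,.0755,-.2368)
o=ctrl.get_obs()
d=optics.get_image('wrist');d['obs']=o;np.save('w2.npy',d,allow_pickle=True);save(d,'w2.png')
"
```

```text
t 3.78 pos [0.5254 0.0044 0.0746] d [11.5 -0.1 -0.9] rot [ 0.03  0.05 -0.19] F [-2.2 -0.2 -0.2]
```

View pics/w2.png

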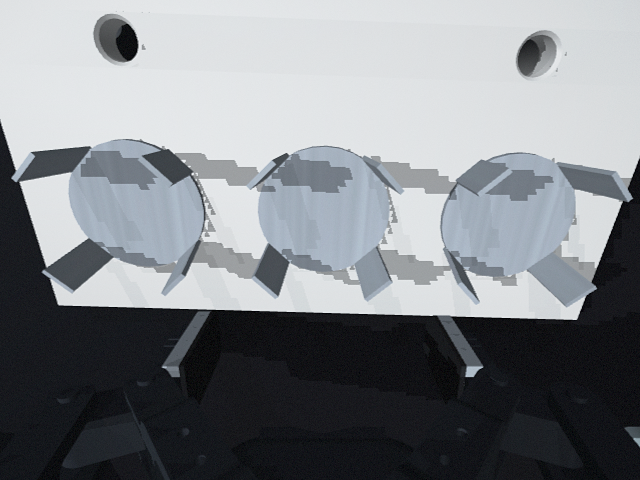

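The wrist view shows the front edge running from (58,305) to (580,320). Both fingertips, at (205,312) and (440,317), are at that edge, and the yaw is straightening.

Call:
arm_command --deltas '[{"dx":1.5,"dy":0,"dz":-0.5,"rx":0,"ry":0,"rz":0},{"dx":3,"dy":0,"dz":-0.5,"rx":0,"ry":0,"rz":0},{"dx":4.5,"dy":0,"dz":-0.5,"rx":0,"ry":0,"rz":0},{"dx":6,"dy":0,"dz":-0.5,"rx":0,"ry":0,"rz":0},{"dx":7,"dy":0,"dz":-0.5,"rx":0,"ry":0,"rz":0},{"dx":8,"dy":0,"dz":-0.5,"rx":0,"ry":0,"rz":0},{"dx":9,"dy":0,"dz":-0.5,"rx":0,"ry":0,"rz":0}]'

```text
time_s: 4.42
tool_pos: [0.5343, 0.0029, 0.0752]
orientation: [-3.119, 0.375, 0.001]
force: [-1.9, -0.2, -0.9]
finger_gap: 0.0851
gripper_force: 0.8
```

Call:
arm_command --deltas '[{"dx":0.5,"dy":0,"dz":0,"rx":0,"ry":0,"rz":0},{"dx":1,"dy":0,"dz":0,"rx":0,"ry":0,"rz":0},{"dx":1,"dy":0,"dz":0,"rx":0,"ry":0,"rz":0}]'

```text
time_s: 4.67
tool_pos: [0.5355, 0.0026, 0.0753]
orientation: [-3.119, 0.375, -0.0]
force: [-1.8, 0.9, -0.1]
finger_gap: 0.0861
gripper_force: 0.7
```

Call:
arm_command --deltas '[{"dx":1,"dy":0,"dz":0,"rx":0,"ry":0,"rz":0},{"dx":1.5,"dy":0,"dz":0,"rx":0,"ry":0,"rz":0},{"dx":2,"dy":0,"dz":0,"rx":0,"ry":0,"rz":0},{"dx":2,"dy":0,"dz":0,"rx":0,"ry":0,"rz":0}]'

```text
time_s: 5.0
tool_pos: [0.5363, 0.0025, 0.0751]
orientation: [-3.119, 0.375, 0.004]
force: [-4.9, 1.6, 1.2]
finger_gap: 0.0857
gripper_force: 2.5
```

Call:
arm_command --deltas '[{"dx":1,"dy":0,"dz":0,"rx":0,"ry":0,"rz":0},{"dx":1.5,"dy":0,"dz":0,"rx":0,"ry":0,"rz":0},{"dx":1.5,"dy":0,"dz":0,"rx":0,"ry":0,"rz":0}]'

```text
time_s: 5.25
tool_pos: [0.5363, 0.0025, 0.0751]
orientation: [-3.119, 0.375, 0.008]
force: [-8.0, 2.1, 2.7]
finger_gap: 0.0854
gripper_force: 4.0
```

The force climbed to 8 N and motion stopped, so the plate is flush with the fence. I'll back off, rise, shut the fingers and go to the right side.

Call:
arm_command --deltas '[{"dx":-10,"dy":0,"dz":0,"rx":0,"ry":0,"rz":0},{"dx":-20,"dy":0,"dz":-15,"rx":0,"ry":0,"rz":0},{"dx":-20,"dy":0,"dz":-45,"rx":0,"ry":0,"rz":0},{"dx":-20,"dy":10,"dz":-80,"rx":0,"ry":0,"rz":0},{"dx":-10,"dy":35,"dz":-105,"rx":0,"ry":0,"rz":0},{"dx":5,"dy":65,"dz":-122,"rx":0,"ry":0,"rz":0},{"dx":20,"dy":95,"dz":-125,"rx":0,"ry":0,"rz":0},{"dx":35,"dy":120,"dz":-125,"rx":0,"ry":0,"rz":0},{"dx":45,"dy":138,"dz":-125,"rx":0,"ry":0,"rz":0},{"dx":50,"dy":143,"dz":-125,"rx":0,"ry":0,"rz":0},{"dx":50,"dy":143,"dz":-125,"rx":0,"ry":0,"rz":0},{"dx":50,"dy":143,"dz":-125,"rx":0,"ry":0,"rz":0}]'

```text
time_s: 6.25
tool_pos: [0.554, -0.148, 0.2004]
orientation: [-3.118, 0.374, -0.002]
force: [0.4, 0.5, -0.2]
finger_gap: 0.0851
gripper_force: 0.0
```

Call:
arm_command --deltas '[{"dx":0,"dy":0,"dz":0,"rx":0,"ry":0,"rz":0},{"dx":0,"dy":0,"dz":0,"rx":0,"ry":0,"rz":0},{"dx":0,"dy":0,"dz":0,"rx":0,"ry":0,"rz":0},{"dx":0,"dy":0,"dz":0,"rx":0,"ry":0,"rz":0},{"dx":0,"dy":0,"dz":0,"rx":0,"ry":0,"rz":0},{"dx":0,"dy":0,"dz":0,"rx":0,"ry":0,"rz":0},{"dx":0,"dy":0,"dz":0,"rx":0,"ry":0,"rz":0},{"dx":0,"dy":0,"dz":0,"rx":0,"ry":0,"rz":0}]' --grip -1

```text
time_s: 6.92
tool_pos: [0.5533, -0.1493, 0.2003]
orientation: [3.119, -0.376, -0.0]
force: [-0.1, 0.2, -0.1]
finger_gap: 0.0008
gripper_force: 0.0
```

```bash
python3 -c "
from h import *
o=ctrl.get_obs();print(o['tool_pos'],o['time_s'],o['finger_gap'])
d=optics.get_image('wrist');d['obs']=o;np.save('w3.npy',d,allow_pickle=True);save(d,'w3.png')"
```

```text
[ 0.55332871 -0.14927033  0.20027636] 6.9167 0.000825258905493796
```

View pics/w3.png

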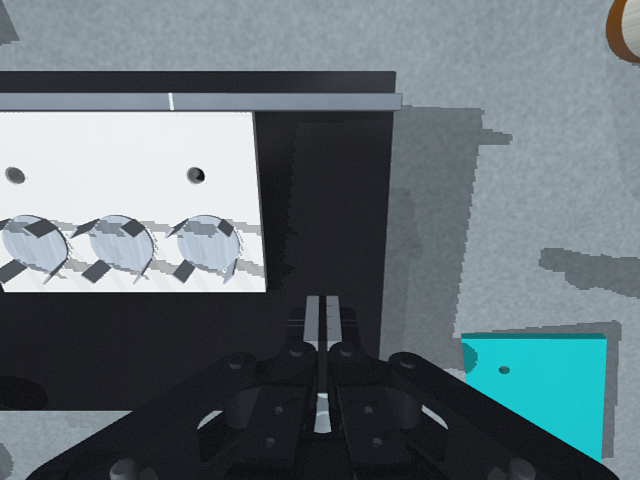

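The plate is flush with the fence. The right mark is at (171,101), the right hole at (196,175), and the right edge runs from (256,112) to (267,292). The jaws are shut at about (322,300).

```bash
cat >> h.py <<'E'
Cd=np.array([.56245,.00363]);X=np.array([np.cos(-.2368),np.sin(-.2368)]);Y=np.array([-X[1],X[0]])
def dk(p): p=np.asarray(p)[:2]-Cd; return np.round([p@X*1000,p@Y*1000],1)
E
python3 -c "
from h import *
d=np.load('w3.npy',allow_pickle=True).item();o=d['obs'];W=cloud(d,o)
for n,q,z in(('mark',(171,101),.11),('holeR',(196,175),.1022),('holeL',(15,175),.1022),('BR',(255,112),.1055),('FR',(267,292),.095)): print(n,dk(ray(d,*q,z,o)))
print('tcp',dk(o['tool_pos']),[np.round(W[v,u],4) for u,v in((230,130),(120,130),(250,285),(20,285),(330,250))])
Rt=R.from_rotvec(o['orientation']);q=W[295:345,290:360].reshape(-1,3);q=q[q[:,2]>.15];q=Rt.inv().apply(q-o['tool_pos'])*1000
t=q[q[:,2]>-15];print(np.round(q.max(0)),np.round(t.min(0)),np.round(t.max(0)))
"
```

```text
mark [119.9 -59.8]
holeR [ 74.2 -67.1]
holeL [74.5 53.7]
BR [ 113.6 -109.6]
FR [ -16.1 -108.8]
tcp [  27.  -150.8] [array([ 0.6406, -0.1114,  0.1075]), array([ 0.6571, -0.0436,  0.1061]), array([ 0.5299, -0.0874,  0.0948]), array([0.5718, 0.0819, 0.0958]), array([ 0.5395, -0.1526,  0.0849])]
[13. 14. -3.] [  5. -13. -15.] [11. 14. -3.]
```

Call:
arm_command --deltas '[{"dx":8,"dy":0,"dz":20,"rx":0,"ry":0,"rz":0},{"dx":16,"dy":0,"dz":50,"rx":0,"ry":0,"rz":0},{"dx":16,"dy":0,"dz":80,"rx":0,"ry":0,"rz":0},{"dx":16,"dy":0,"dz":100,"rx":0,"ry":0,"rz":0},{"dx":16,"dy":0,"dz":109,"rx":0,"ry":0,"rz":0},{"dx":16,"dy":-5,"dz":111,"rx":0,"ry":0,"rz":0},{"dx":16,"dy":-13,"dz":111,"rx":0,"ry":0,"rz":0},{"dx":16,"dy":-20,"dz":111,"rx":0,"ry":0,"rz":0},{"dx":16,"dy":-24,"dz":111,"rx":0,"ry":0,"rz":0},{"dx":16,"dy":-26,"dz":111,"rx":0,"ry":0,"rz":0},{"dx":16,"dy":-28,"dz":111,"rx":0,"ry":0,"rz":0}]'

```text
time_s: 7.88
tool_pos: [0.5765, -0.1252, 0.0905]
orientation: [3.119, -0.374, 0.004]
force: [-0.6, -0.7, 0.7]
finger_gap: -0.0002
gripper_force: 0.0
```

Call:
arm_command --deltas '[{"dx":0,"dy":-1,"dz":0,"rx":0,"ry":0,"rz":0},{"dx":0,"dy":-2,"dz":0,"rx":0,"ry":0,"rz":0},{"dx":0,"dy":-3,"dz":0,"rx":0,"ry":0,"rz":0}]'

```text
time_s: 8.13
tool_pos: [0.5762, -0.1235, 0.0894]
orientation: [3.118, -0.377, 0.0]
force: [-0.4, -0.6, 1.4]
finger_gap: -0.0004
gripper_force: 0.8
```

```bash
python3 -c "
from h import *
o=ctrl.get_obs();print(dk(o['tool_pos']),o['tool_pos'])
d=optics.get_image('wrist');W=cloud(d,o);save(d,'w4.png')"
```

```text
[  43.2 -120.4] [ 0.57622141 -0.12352954  0.08943397]
```

View pics/w4.png

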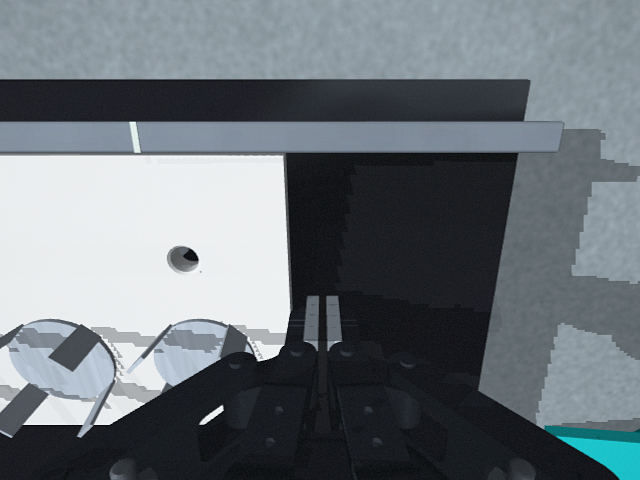

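The finger, at (300,310), is just touching the right edge at (288,250). The plate is still flush along the fence.

Call:
arm_command --deltas '[{"dx":0,"dy":-1,"dz":0,"rx":0,"ry":0,"rz":0},{"dx":0,"dy":-2,"dz":0,"rx":0,"ry":0,"rz":0},{"dx":0,"dy":-3,"dz":0,"rx":0,"ry":0,"rz":0},{"dx":0,"dy":-4,"dz":0,"rx":0,"ry":0,"rz":0}]'

```text
time_s: 8.52
tool_pos: [0.5771, -0.1197, 0.0892]
orientation: [3.118, -0.377, -0.0]
force: [-0.0, 0.3, 0.2]
finger_gap: -0.0002
gripper_force: 0.0
```

Call:
arm_command --deltas '[{"dx":0,"dy":-1,"dz":0,"rx":0,"ry":0,"rz":0},{"dx":0,"dy":-2,"dz":0,"rx":0,"ry":0,"rz":0}]'

```text
time_s: 8.68
tool_pos: [0.5779, -0.1157, 0.0892]
orientation: [-3.118, 0.374, 0.0]
force: [-0.4, 0.4, -0.6]
finger_gap: 0.0006
gripper_force: 0.0
```

```bash
cat > chk.py <<'E'
from h import *
o=ctrl.get_obs();print('t',o['time_s'],'tcp',dk(o['tool_pos']),o['tool_pos'][2],'F',np.round([o['force'][:2]@X,o['force'][:2]@Y,o['force'][2]],1))
d=optics.get_image('wrist');W=cloud(d,o);D=(W[...,:2]-Cd);dx=D@X*1000;dy=D@Y*1000;im=d['img'].min(2)
w=im>150
for a in(100,90,35):
    m=w&(abs(dx-a)<4)&(abs(dy+85)<20)&(W[...,2]<.112)
    if m.sum(): print('x',a,'z top',np.median(W[m][:,2]).round(4),'right edge y',np.round(dy[m].min(),1))
m=w&(abs(dy+80)<8)&(W[...,2]<.1085)&(dx>60);print('back edge max x',np.round(np.percentile(dx[m],99),1))
h=(d['img'].max(2)<110)&(abs(dx-75)<9)&(abs(dy+65)<12);h=h.astype(np.uint8);print('hole px',h.sum(),'centre',np.round([dx[h>0].mean(),dy[h>0].mean()],1),'z',np.round(np.nanmedian(W[h>0][:,2]),4))
E
python3 chk.py
```

```text
t 8.6833 tcp [  43.  -112.4] 0.08917872824899065 F [-0.5  0.3 -0.6]
x 100 z top 0.0952 right edge y -101.1
x 90 z top 0.0952 right edge y -101.2
x 35 z top 0.0954 right edge y -97.0
back edge max x 113.1
hole px 361 centre [ 73.5 -60. ] z 0.0904
```

The top now reads 95.2 mm at the back as well, so the plate has dropped. I'll back away and check the whole plate.

Call:
arm_command --deltas '[{"dx":0,"dy":10,"dz":0,"rx":0,"ry":0,"rz":0},{"dx":0,"dy":25,"dz":-5,"rx":0,"ry":0,"rz":0},{"dx":-10,"dy":30,"dz":-40,"rx":0,"ry":0,"rz":0},{"dx":-20,"dy":30,"dz":-75,"rx":0,"ry":0,"rz":0},{"dx":-35,"dy":10,"dz":-105,"rx":0,"ry":0,"rz":0},{"dx":-45,"dy":-25,"dz":-115,"rx":0,"ry":0,"rz":0},{"dx":-45,"dy":-60,"dz":-115,"rx":0,"ry":0,"rz":0},{"dx":-45,"dy":-90,"dz":-115,"rx":0,"ry":0,"rz":0},{"dx":-45,"dy":-110,"dz":-115,"rx":0,"ry":0,"rz":0},{"dx":-45,"dy":-110,"dz":-115,"rx":0,"ry":0,"rz":0},{"dx":-45,"dy":-110,"dz":-115,"rx":0,"ry":0,"rz":0}]'

```text
time_s: 9.65
tool_pos: [0.5601, 0.0017, 0.2043]
orientation: [-3.119, 0.37, 0.0]
force: [0.2, -1.3, -0.6]
finger_gap: 0.0004
gripper_force: 0.0
```

```bash
python3 -c "
from h import *
o=ctrl.get_obs();d=optics.get_image('wrist');save(d,'w5.png');W=cloud(d,o)
D=W[...,:2]-Cd;dx=D@X*1000;dy=D@Y*1000;w=d['img'].min(2)>150
for a in(-10,60,105):
  for b in(-90,-30,30,90):
    m=(abs(dx-a)<4)&(abs(dy-b)<6);print(a,b,np.median(W[m][:,2]).round(4),end=' | ')
m=w&(abs(W[...,2]-.095)<.004)&(abs(dx-60)<60)&(abs(dy)<120);r=cv2.minAreaRect(np.stack([dx[m],dy[m]],1).astype(np.float32));print(r)"
```

```text
-10 -90 0.0953 | -10 -30 0.2632 | -10 30 0.2657 | -10 90 0.0951 | 60 -90 0.0952 | 60 -30 0.0951 | 60 30 0.0952 | 60 90 0.0951 | 105 -90 0.0953 | 105 -30 0.0952 | 105 30 0.0952 | 105 90 0.0951 | ((57.06389617919922, -1.59075927734375), (114.44873046875, 201.41493225097656), 0.11101911216974258)
```

View pics/w5.png

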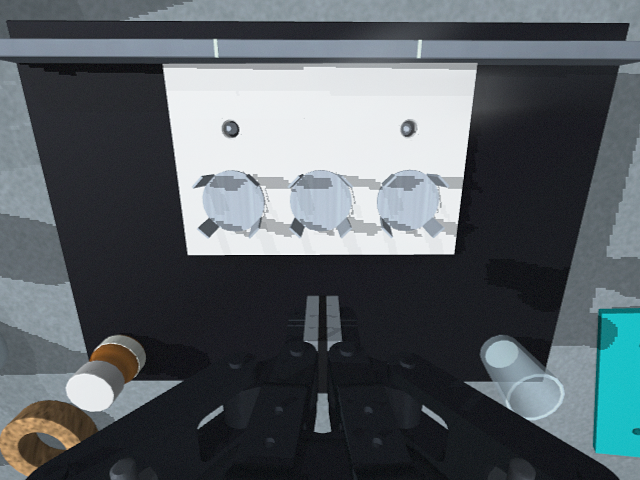

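The plate lies flat at 95 mm everywhere, with the pins showing in both holes at (231,129) and (408,129). The beaker and jar are standing and the robot is clear.

```bash
python3 -c "
from cell import sign_off
print(sign_off())"
```

```text
the job is handed in; nothing more can be done
None
```

The job is handed in: the carrier plate is seated over both pins, lying flat and flush with the fence, the beaker and jar on the deck are still standing, and the arm is clear at about 10 s of the 64 s allowed.

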